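Send capped tubes down the diverter chute

TASK

Send two tubes from the slanted rack down the sorting chute, first the orange-capped one and then the purple-capped one: each time swing the diverter lever fully over towards the tray of the cap's colour, then let the tube go in the funnel so that it slides into that tray. Leave the white-capped tube in its place in the rack.

Things in the scene. Friction and masses are not known exactly. Their poses are not given: they have to be found in the camera images.
- orange_tube: Sealed tube with an orange screw cap, 66 mm long, about 35 g: cap 29 mm diameter, 20 mm long; body 25 mm diameter. Origin: centre of its bottom; z axis towards the cap (cap centre at z = 56 mm). Starts in any of the slanted rack's 3 pockets, leaning with it; 34 mm of it (cap and 14 mm of body) stick out, with 2 mm of play; it must be drawn out along its own axis by over 32 mm.
- purple_tube: Sealed tube with a purple screw cap, 66 mm long, about 35 g: cap 29 mm diameter, 20 mm long; body 25 mm diameter. Origin: centre of its bottom; z axis towards the cap (cap centre at z = 56 mm). Starts in any of the slanted rack's 3 pockets, leaning with it; 34 mm of it (cap and 14 mm of body) stick out, with 2 mm of play; it must be drawn out along its own axis by over 32 mm.
- white_tube: Sealed tube with a white screw cap, 66 mm long, about 35 g: cap 29 mm diameter, 20 mm long; body 25 mm diameter. Origin: centre of its bottom; z axis towards the cap (cap centre at z = 56 mm). Starts in any of the slanted rack's 3 pockets, leaning with it; 34 mm of it (cap and 14 mm of body) stick out, with 2 mm of play. To be left there.
- orange_mid (a point): Middle of the orange-capped tube, on its axis, 33 mm from its bottom.
- purple_mid (a point): Middle of the purple-capped tube, on its axis, 33 mm from its bottom.
- rack: Fixed green rack on a white base, 250 mm long in y. Three pockets in a row at y = -80, 0, +80 mm, 32 mm deep, all leaning 0.6 rad (34 degrees) from vertical towards the rack's -x (roughly the robot's side), i.e. along (-0.565, 0, 0.825) in the rack's frame. Origin: centre of its underside, on the table. The caps' centres are at x = -32, z = 108 mm.
- lamp_bar (a point): Middle of the lower front edge of the metal lamp bar over the rack, at x = -22, z = 198 mm in the rack's frame. The bar runs along the rack's y (278 mm), is 45 mm deep to +x and 20 mm thick, on a post at each end (x = +12 mm). It blocks an upright tool over the caps; a tool leaning as the tubes do passes in front of it.
- chute: Fixed sorting chute. Origin: centre of its underside, on the table; front (-x) roughly to the robot. Under the funnel's throat a green plate, 128 mm long in y, tilts about a shaft along x at z = 108 mm between two clear sheets; a tube dropped through the funnel slides off the plate's low end into the tray on that side. 
- funnel_mouth (a point): Centre of the square steel funnel's mouth on top of the chute, at the height of its rim (z = 241 mm). Inside the mouth is 120 mm wide; it narrows to a throat 72 mm wide, 41 mm lower.
- lever (a joint): Angle (rad) of the diverter lever, which turns the tilting plate with it. 0: lever upright, plate level. Positive: lever leans to the chute's +y and tubes slide to the tray on the +y side; negative: to -y. Stops at -0.8 and +0.8; fully over is within 0.1 of a stop. Starts between -0.35 and 0.35, stays where it is left (friction 0.25 N m: 2 to 3 N at the ball, more nearer the shaft).
- lever_ball (a point): Centre of the red 22 mm ball at the end of the lever, a 10 mm round steel rod in front of the chute. It swings left and right (in the chute's y-z plane) at a radius of 115 mm about the point x = -125, y = 0, z = 108 mm in the chute's frame, turning with the lever's angle. The rod is 61 mm in front of the funnel's rim.
- orange_tray: Orange open tray, 130 (x) x 150 (y) x 46 mm, 4 mm walls, fixed on the table beside the chute, against its left or right side (which colour is on which side varies). Origin: centre of its underside; yaw as the chute's.
- purple_tray: Purple open tray, 130 (x) x 150 (y) x 46 mm, 4 mm walls, fixed on the table beside the chute, against its left or right side (which colour is on which side varies). Origin: centre of its underside; yaw as the chute's.
Not all that is in view belongs to the job. Leave any yellow look-alike of the purple_tray alone.

How it is judged:
On the way, in this order (a step that is already met when the one before it is completed fails the run):
1. the lever is fully over towards the orange tray (((y of orange_tray in the frame of chute above 0 m and value of joint lever above 0.7 rad) or (y of orange_tray in the frame of chute below 0 m and value of joint lever below -0.7 rad))), for 0.1 s.
2. the orange-capped tube has been let go in the funnel with the lever on the orange tray's side (((y of orange_tray in the frame of chute above 0 m and value of joint lever above 0.6 rad) or (y of orange_tray in the frame of chute below 0 m and value of joint lever below -0.6 rad)) and contact force between the fingers and orange_tube below 0.1 N and x of orange_tube in the frame of chute between -0.05 and 0.05 m and y of orange_tube in the frame of chute between -0.06 and 0.06 m and z of orange_tube in the frame of chute between 0.05 and 0.24 m).
3. the orange-capped tube lies in the orange tray (x of orange_mid in the frame of orange_tray between -0.065 and 0.065 m and y of orange_mid in the frame of orange_tray between -0.075 and 0.075 m and z of orange_mid in the frame of orange_tray between 0 and 0.06 m and linear speed of orange_tube below 0.05 m/s), for 0.2 s.
4. the lever is fully over towards the purple tray (((y of purple_tray in the frame of chute above 0 m and value of joint lever above 0.7 rad) or (y of purple_tray in the frame of chute below 0 m and value of joint lever below -0.7 rad))), for 0.1 s.
5. the purple-capped tube has been let go in the funnel with the lever on the purple tray's side (((y of purple_tray in the frame of chute above 0 m and value of joint lever above 0.6 rad) or (y of purple_tray in the frame of chute below 0 m and value of joint lever below -0.6 rad)) and contact force between the fingers and purple_tube below 0.1 N and x of purple_tube in the frame of chute between -0.05 and 0.05 m and y of purple_tube in the frame of chute between -0.06 and 0.06 m and z of purple_tube in the frame of chute between 0.05 and 0.24 m).
6. the purple-capped tube lies in the purple tray (x of purple_mid in the frame of purple_tray between -0.065 and 0.065 m and y of purple_mid in the frame of purple_tray between -0.075 and 0.075 m and z of purple_mid in the frame of purple_tray between 0 and 0.06 m and linear speed of purple_tube below 0.05 m/s), for 0.2 s.
At the end, for the whole second after the job is handed in: The orange-capped tube lies at rest inside the orange tray and the purple-capped one inside the purple tray (middle of the tube within the tray's walls and less than 60 mm above its underside), and the white-capped tube is still in its pocket (moved less than 12 mm) (all of step 3 and all of step 6 and distance of white_tube from where it was at the start of the episode below 0.012 m); the robot touches nothing.
It fails at once if the white-capped tube is taken out of its place (distance of white_tube from where it was at the start of the episode above 0.015 m).
It also fails if it takes over 72 s, if anything falls off the work surface, if the arm or the gripper's body presses on something with over 40 N, if the wrist force passes 120 N, or if a joint passes its speed limit or range.

ROBOT

A 7-joint arm with a two-finger parallel gripper is mounted at the origin on the work surface. World frame = base frame: x ahead of the robot, y to its left, z up, the work surface at z = 0. Lengths are in m, angles in rad, forces in N, time in s.
With the tool pointing down it reaches from about 0.4 to 0.85 m from the base axis. Payload 10.4 kg.
Tool frame: the origin (TCP) lies midway between the tips of the shut fingers; the grasp point (between the pads) lies 19 mm behind it; z points along the fingers, y is the line along which they close (so a half turn about z gives the same grasp; the last joint's range is limited). The gripper opens to 87 mm and grips with 3 to 60 N. Pads are 19 mm wide; open, the fingers measure 117 mm over their backs; the gripper's body (75 mm by 190 mm) begins 51 mm behind the grasp point.
Start: joints at [-1.142, 0.332, -0.065, 1.46, 0.022, 1.35, -0.088], TCP at [0.273, 0.562, 0.223] pointing down, gripper open.
Joint ranges: [-2.6, 2.6], [-0.5, 2.12], [-1.47, 1.34], [0.16, 2.42], [-1.27, 4.41], [0.06, 2.06], [-2.6, 2.6]. Speed limits (rad/s): [2.22, 2.22, 2.79, 2.79, 3.14, 3.14, 3.14].

INTERFACE

Orientations are given as a unit quaternion [x, y, z, w].
In Python, from station import * gives the robot as it stands.
- The arm moves only by the tool apply_moves, never from a script. Its argument "steps" is one flat list of numbers, 6 for each row, row after row: the shift along the tool's x, y, z in cm, then the turn, a rotation vector about the tool's x, y, z in degrees. A call has 1 to 12 rows; each row shifts and turns the commanded pose from where the row before left it, along the tool's axes as they then stand; what a row does not reach is not made up. A row lasts 1/10 s, in which the tool goes at most 50 mm and 8.59 degrees, less where a joint would pass 70% of its speed; a pose out of reach is approached as far as the arm can. A call is refused whole if a number of a shift passes 5 or a number of a turn 8.59, either way. A call with a gripper value outside its range is refused whole. "grip" is the closure, from 0 (fully open) to 1 (shut), set as the call begins (left out, the last holds). The fingers move at their own pace and stop on an object; "force" is the grip in N (left out, the last holds). Time passes only in rows, so rows that do not move let the fingers close. It gives the time, the measured TCP pose, the force, the opening and the grip force at its end, in the units of the state.
- get_obs(): the state, without advancing time (a new reading comes with each control period).
- snapshot(name): name is "scene" or "top" or "wrist"; returns the picture (420x560x3 uint8, red, green, blue); there is no depth.
- calibration(name): a dict with "fx", "fy", "cx", "cy" (pixels), "R" (3x3) and "t" (3): a world point X has camera coordinates R X + t; the wrist camera has in their place "mount" (4x4, takes a point from camera to tool coordinates, whose origin is the TCP and whose axes are the flange's). Camera axes: x right, y down, z forward; pixel columns grow to the right and rows downward; lengths in m; the calibration is good to about 2 mm. A picture is of the moment at which its call begins: read the wrist's pose just before it. calibration takes no time and is no camera call.
- close_job(): hands the job in; it is judged then, once.
The state is a dict: "time_s": time; "qpos": joint angles; "dq": joint speeds; "joint_efforts": joint torques, N m; "tcp_pos": TCP position; "orientation": TCP orientation; "contact_force": force on the tool from outside, world axes, zero at the start; "moment": the same for the moment, N m; "width": finger opening in m; "finger_force": force on a finger pad.
Only numpy, scipy, OpenCV 4.12 (cv2) and the standard library are available. Lean on these libraries where they do the work, as an engineer would, in place of code of your own. Each camera call takes 0.05 s, during which the arm holds its last target. There are 200 camera calls.

## Working session

There is one attempt and no reset: what is moved stays moved. The work goes in short steps, Python scripts to look and compute and a tool call to move; the robot and the scene stay as the last step left them, time stands still between calls to the robot, and variables do not carry over. Pictures are saved under pics/ and viewed, at most 10 in all, crops included, and the job is handed in when it is done.

Besides the shell and the picture viewer there is one more tool, called after ">>>" by a JSON object that holds its "fn" and its "kwargs", one argument or row to a line. apply_moves: Moves the arm, as the interface text tells. Its arguments: {"type":"object","properties":{"steps":{"type":"array","items":{"type":"number"}},"grip":{"type":"number"},"force":{"type":"number"}},"required":["steps"]}

```bash
mkdir -p pics; python3 - <<'E'
from station import *
import cv2
print(get_obs())
for n in ("scene","top"):
    cv2.imwrite(f"pics/{n}0.png",cv2.resize(snapshot(n)[:,:,::-1],(784,588),interpolation=cv2.INTER_CUBIC)); print(n,calibration(n))
print(calibration("wrist"))
E
ls
```

```text
{'time_s': 0.0, 'qpos': array([-1.14153626,  0.33289669, -0.06473816,  1.46094521,  0.02158544,
        1.34990921, -0.08850381]), 'dq': array([ 0.00037776, -0.00022223,  0.0012342 ,  0.00110363,  0.00097962,
        0.00215371, -0.00202168]), 'joint_efforts': array([-2.21406881e-04, -6.23246670e+01,  2.44516321e-02, -3.89902246e+01,
       -6.14904100e-02,  3.98831209e-02,  1.29953960e-04]), 'tcp_pos': array([0.27270776, 0.56192626, 0.22173669]), 'orientation': array([ 2.23988368e-01,  9.74591543e-01, -7.17486667e-04, -1.43674452e-04]), 'contact_force': array([-0.27689883, -0.81579324, -0.84215586]), 'moment': array([-0.01324277, -0.00610908,  0.02025245]), 'finger_force': 0.0, 'width': 0.08744794739889758}
scene {'fx': 488.77912620722014, 'fy': 488.77912620722014, 'cx': 278.99105126420767, 'cy': 210.09138149081224, 'R': array([[-0.43938579,  0.89819411, -0.01369201],
       [ 0.67918691,  0.32219726, -0.65946499],
       [-0.58791604, -0.29905898, -0.75161058]]), 't': array([ 0.22153448, -0.22560602,  1.59638649])}
top {'fx': 390.2926670133423, 'fy': 390.2926670133423, 'cx': 282.27368541396834, 'cy': 206.7607585087413, 'R': array([[ 0.01133246, -0.99983674,  0.01407347],
       [-0.99286755, -0.01292173, -0.11852032],
       [ 0.11868282, -0.01262997, -0.99285189]]), 't': array([-0.00878606,  0.5370347 ,  1.04573808])}
{'fx': 373.61751569925553, 'fy': 373.61751569925553, 'cx': 283.78793151618805, 'cy': 215.11577115702937, 'mount': array([[ 6.02545050e-05, -9.52378616e-01, -3.04917968e-01,
         8.55749179e-02],
       [ 9.99999982e-01,  1.11401871e-04, -1.50342914e-04,
        -1.62026491e-04],
       [ 1.77151808e-04, -3.04917954e-01,  9.52378607e-01,
        -1.61806702e-01],
       [ 0.00000000e+00,  0.00000000e+00,  0.00000000e+00,
         1.00000000e+00]])}
pics
```

View pics/scene0.png

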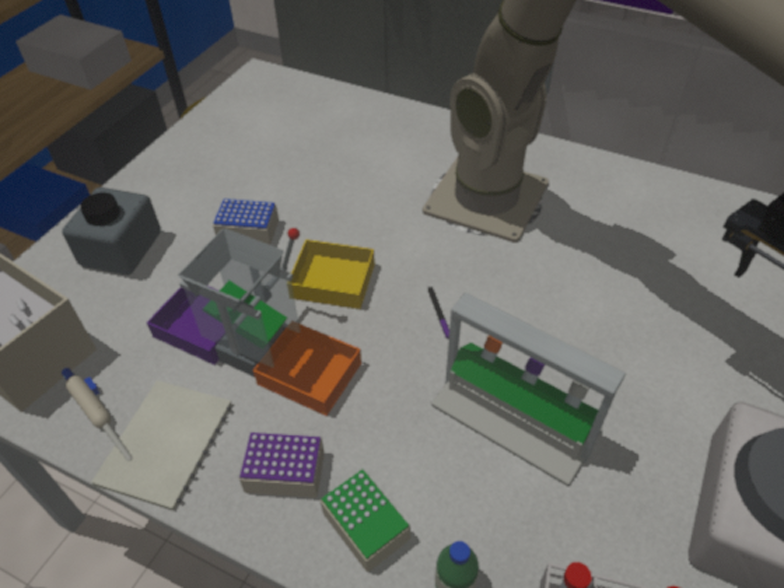

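View pics/top0.png

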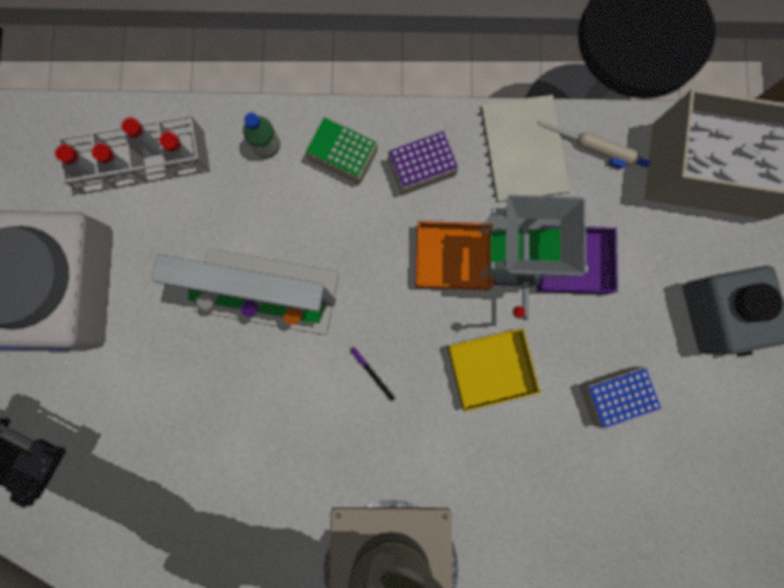

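The scene shows the orange (492,345), purple (535,368) and white (575,392) caps in the rack. The chute's orange tray is on the robot's left (+y) and the purple tray on its right. In the top view the purple tray is at (578,260), and the yellow look-alike at (493,370) stays untouched. The purple dotted box (423,160) and the purple pen are not tubes. Next I'll look at one enlarged crop.

```bash
cat > h.py <<'E'
from station import *
import numpy as np, cv2
from scipy.spatial.transform import Rotation as Rn
from scipy.optimize import least_squares
def proj(n,X):
    c=calibration(n); p=np.atleast_2d(X)@c["R"].T+c["t"]
    return np.c_[c["fx"]*p[:,0]/p[:,2]+c["cx"],c["fy"]*p[:,1]/p[:,2]+c["cy"]]
def at_z(n,uv,z):
    c=calibration(n); d=c["R"].T@[(uv[0]-c["cx"])/c["fx"],(uv[1]-c["cy"])/c["fy"],1]; o=-c["R"].T@c["t"]
    return o+d*(z-o[2])/d[2]
E
python3 - <<'E'
from h import *
t=snapshot("top")[:,:,::-1]
a=cv2.resize(t[165:245,100:260],None,fx=5,fy=5,interpolation=cv2.INTER_CUBIC)[:300]
a=cv2.resize(t[175:240,100:250],(750,325),interpolation=cv2.INTER_CUBIC)
b=cv2.resize(t[130:240,290:450],(750,516),interpolation=cv2.INTER_CUBIC)
cv2.imwrite("pics/cr.png",a); cv2.imwrite("pics/cc.png",b)
E
```

```text
(no output)
```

View pics/cr.png

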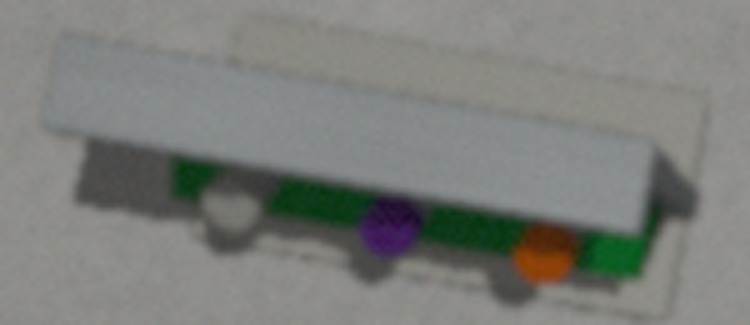

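View pics/cc.png

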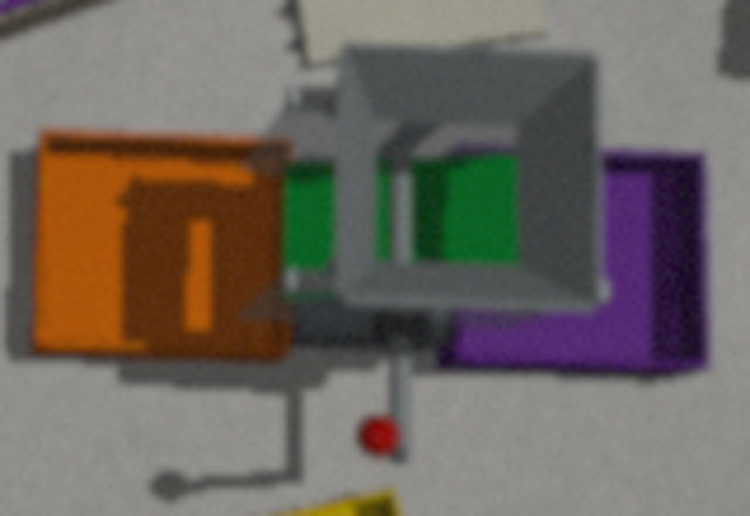

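Top crop: caps at (232,205) white, (391,225) purple and (547,250) orange. The bar corners, the funnel rim and the ball (380,435) are all clear. I'll fit the poses from these.

```bash
python3 - <<'E'
from h import *
def W(p,L): 
    c,s=np.cos(p[2]),np.sin(p[2]); L=np.atleast_2d(L)
    return np.c_[p[0]+c*L[:,0]-s*L[:,1],p[1]+s*L[:,0]+c*L[:,1],L[:,2]]
rp=np.array([(62,33),(655,145),(637,232),(43,130),(232,205),(391,225),(547,250)])/5+[100,175]
# left in image = +y
rl=np.array([(23,139,218),(23,-139,218),(-22,-139,218),(-22,139,218),(-32,80,108),(-32,0,108),(-32,-80,108)])/1000
r=least_squares(lambda p:(proj("top",W(p,rl))-rp).ravel(),[.5,.2,0.2])
print("rack",r.x,"res",r.fun.reshape(-1,2).round(1).tolist())
cp=np.array([(340,45),(597,57),(598,305),(340,302)])/4.6875+[290,130]
print([at_z("top",q,.241).round(4).tolist() for q in cp])
b=np.array((380,435))/4.6875+[290,130]
def f(p):
    h=p[3]; x=W(p,[(h,h,.241),(h,-h,.241),(-h,-h,.241),(-h,h,.241)])
    l=W(p,[(-.125,.115*np.sin(p[4]),.108+.115*np.cos(p[4]))])
    return (proj("top",np.r_[x,l])-np.r_[cp,[b]]).ravel()
c=least_squares(f,[.6,-.2,0,.06,.1]); print("chute",c.x,c.fun.reshape(-1,2).round(1).tolist())
for n,L in (("caps",rl[4:]),): print(n,W(r.x,L).round(4).tolist())
# scene check
print("scene caps (x1.4)",(proj("scene",W(r.x,rl[4:]))*1.4).round().tolist(),"ball",(proj("scene",W(c.x,[(-.125,.115*np.sin(c.x[4]),.108+.115*np.cos(c.x[4]))]))*1.4).round(),"rim",(proj("scene",W(c.x,[(.06,.06,.241),(.06,-.06,.241),(-.06,-.06,.241),(-.06,.06,.241)]))*1.4).round().tolist())
E
```

```text
rack [ 0.52180631  0.25711724 -0.16316346] res [[-0.7, 0.3], [0.4, -1.0], [0.2, 1.0], [-1.4, 0.1], [1.3, -1.3], [0.4, 0.2], [0.1, 0.6]]
[[0.6684, -0.1805, 0.241], [0.6643, -0.3057, 0.241], [0.5425, -0.3025, 0.241], [0.5422, -0.1788, 0.241]]
chute [ 0.60450936 -0.24186768 -0.01806848  0.06211955  0.32607692] [[0.2, 0.3], [-0.3, -0.5], [0.2, 0.5], [-0.1, -0.6], [-0.0, 0.3]]
caps [[0.5032, 0.3413, 0.108], [0.4902, 0.2623, 0.108], [0.4772, 0.1834, 0.108]]
scene caps (x1.4) [[578.0, 389.0], [534.0, 366.0], [492.0, 344.0]] ball [[292. 233.]] rim [[239.0, 300.0], [179.0, 275.0], [223.0, 229.0], [281.0, 251.0]]
```

>>> {"fn": "apply_moves", "kwargs": {
  "steps": [0, 0, -3.5, 0, 0, -8.3, 0, 0, -3.5, 0, 0, -8.3, 0, 0, -3.5, 0, 0, -8.3, -1.6, -4.6, 0, 0, 0, 0, -1.6, -4.6, 0, 0, 0, 0, -1.6, -4.6, 0, 0, 0, 0, -1.6, -4.6, 0, 0, 0, 0, -1.6, -4.6, 0, 0, 0, 0, -1.6, -4.6, 0, 0, 0, 0, -1.6, -4.6, 0, 0, 0, 0, -1.2, -4.6, 0, 0, 0, 0, -1.2, -4.6, 0, 0, 0, 0],
  "grip": 1
}}

```text
time_s: 1.35
tcp_pos: [0.4018, 0.144, 0.3275]
orientation: [0.009, 1.0, 0.0, 0.0]
contact_force: [1.1, -0.3, 0.1]
width: 0.0029
finger_force: 0.0
```

>>> {"fn": "apply_moves", "kwargs": {
  "steps": [-0.9, -4.5, 0, 0, 0, 0, -0.9, -4.5, 0, 0, 0, 0, -0.9, -4.5, 0, 0, 0, 0, -0.9, -4.5, 0, 0, 0, 0, -0.9, -4.5, 0, 0, 0, 0, -0.9, -4.5, 0, 0, 0, 0, -0.9, -4.5, 0, 0, 0, 0, -0.9, -4.5, 0, 0, 0, 0, -0.3, -4, 0, 0, 0, 0, 0, 0, 0, 0, 0, 0, 0, 0, 0, 0, 0, 0]
}}

```text
time_s: 2.45
tcp_pos: [0.4695, -0.2559, 0.3271]
orientation: [0.01, 1.0, -0.0, -0.001]
contact_force: [-0.4, 0.7, -0.7]
width: 0.0003
finger_force: 0.0
```

```bash
python3 - <<'E'
from h import *
o=get_obs(); print(o["tcp_pos"],o["orientation"])
w=cv2.resize(snapshot("wrist")[:,:,::-1],(560,420)); cv2.imwrite("pics/w1.png",w)
M=calibration("wrist"); m=M["mount"]; Rt=Rn.from_quat(o["orientation"]).as_matrix()
c,s=np.cos(-.018),np.sin(-.018)
for th in (.2,.33,.45):
    L=np.array([-.125,.115*np.sin(th),.108+.115*np.cos(th)]); X=np.array([.6045+c*L[0]-s*L[1],-.2419+s*L[0]+c*L[1],L[2]])
    p=m[:3,:3].T@(Rt.T@(X-o["tcp_pos"])-m[:3,3]); print(th,M["fx"]*p[0]/p[2]+M["cx"],M["fy"]*p[1]/p[2]+M["cy"])
E
```

```text
[ 0.46947243 -0.25585645  0.32711194] [ 9.63574162e-03  9.99953416e-01 -1.20695580e-04 -5.50369188e-04]
0.2 334.9307246130943 227.01254143753863
0.33 352.9638565402133 225.29865989056805
0.45 368.0451432849479 223.07862170254188
```

View pics/w1.png

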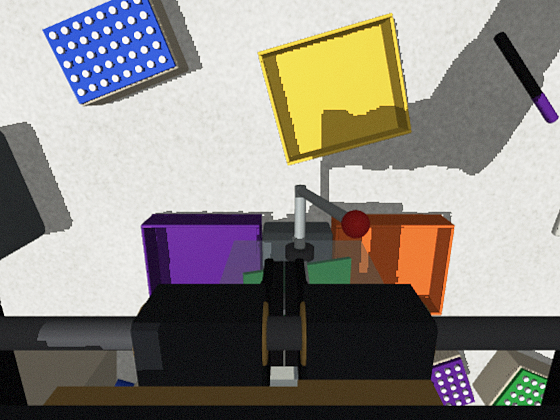

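The wrist view shows the ball at (355,224), against a predicted (353,225), so the chute fit is good.

>>> {"fn": "apply_moves", "kwargs": {
  "steps": [-0.5, 0, 4, 0, 0, 0, -0.5, 0, 4, 0, 0, 0, 0, 0, 4, 0, 0, 0, 0, 0, 2.7, 0, 0, 0, 0, 1.5, 0, 0, 0, 0, 0, 1.5, 0, 0, 0, 0, 0, 1.5, 0, 0, 0, 0, 0, 1.5, 0, 0, 0, 0, 0, 0.6, 0, 0, 0, 0, 0, 0, 0, 0, 0, 0]
}}

```text
time_s: 3.5
tcp_pos: [0.4813, -0.1876, 0.1807]
orientation: [0.007, 1.0, 0.001, 0.0]
contact_force: [-0.9, -0.4, 0.1]
width: 0.0003
finger_force: 0.0
```

>>> {"fn": "apply_moves", "kwargs": {
  "steps": [0, 0.5, 0, 0, 0, 0, 0, 0, 0, 0, 0, 0]
}}

```text
time_s: 3.7
tcp_pos: [0.4811, -0.1842, 0.1806]
orientation: [0.009, 1.0, 0.0, 0.0]
contact_force: [0.3, -1.5, 1.2]
width: 0.0004
finger_force: 0.7
```

```bash
python3 - <<'E'
from h import *
o=get_obs(); print(o["tcp_pos"],o["contact_force"])
cv2.imwrite("pics/w2.png",snapshot("wrist")[:,:,::-1][100:330])
E
```

```text
[ 0.48107084 -0.18423868  0.18057892] [ 0.34459107 -1.45239159  1.21922134]
```

View pics/w2.png

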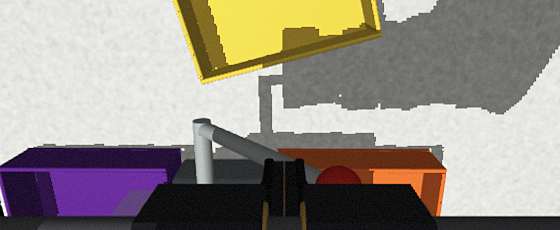

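The finger is on the rod, with the ball near (338,280). I'll push on until the stop shows in the force reading.

>>> {"fn": "apply_moves", "kwargs": {
  "steps": [0, 0.5, 0, 0, 0, 0, 0, 0, 0, 0, 0, 0]
}}

```text
time_s: 3.95
tcp_pos: [0.4811, -0.1792, 0.1805]
orientation: [0.009, 1.0, -0.0, -0.0]
contact_force: [0.4, -1.9, 1.1]
width: 0.0006
finger_force: 0.9
```

```bash
cat >> h.py <<'E'
def ballpx(th):
    o=get_obs(); M=calibration("wrist"); m=M["mount"]; Rt=Rn.from_quat(o["orientation"]).as_matrix()
    c,s=np.cos(-.018),np.sin(-.018)
    L=np.array([-.125,.115*np.sin(th),.108+.115*np.cos(th)]); X=np.array([.6045+c*L[0]-s*L[1],-.2419+s*L[0]+c*L[1],L[2]])
    p=m[:3,:3].T@(Rt.T@(X-o["tcp_pos"])-m[:3,3]); return round(M["fx"]*p[0]/p[2]+M["cx"]),round(M["fy"]*p[1]/p[2]+M["cy"])
def ballseen():
    w=snapshot("wrist").astype(int); k=(w[:,:,0]>90)&(w[:,:,1]<30)&(w[:,:,2]<40); k[:, :]&=True
    y,x=np.where(k); return x.min(),x.max(),y.min(),y.max(),len(x)
E
python3 - <<'E'
from h import *
print(get_obs()["tcp_pos"],get_obs()["contact_force"]);print([(t,ballpx(t)) for t in (.6,.7,.8)],ballseen())
E
```

```text
[ 0.48110655 -0.17917008  0.18045912] [ 0.44504045 -1.94413733  1.05764001]
[(0.6, (293, 306)), (0.7, (314, 297)), (0.8, (331, 289))] (np.int64(313), np.int64(354), np.int64(249), np.int64(283), 384)
```

>>> {"fn": "apply_moves", "kwargs": {
  "steps": [0, 0.4, 0, 0, 0, 0, 0, 0, 0, 0, 0, 0]
}}

```text
time_s: 4.2
tcp_pos: [0.4811, -0.1773, 0.1809]
orientation: [0.009, 1.0, -0.001, 0.0]
contact_force: [-0.7, -8.8, 2.3]
width: 0.0005
finger_force: 3.8
```

```bash
python3 - <<'E'
from h import *
print([(t,ballpx(t)) for t in (.6,.7,.8)],ballseen())
E
```

```text
[(0.6, (289, 305)), (0.7, (309, 297)), (0.8, (327, 288))] (np.int64(309), np.int64(421), np.int64(249), np.int64(283), 410)
```

The 8.8 N reading means the lever is on its stop. Now I'll retreat and go to the rack.

>>> {"fn": "apply_moves", "kwargs": {
  "steps": [0, -2, 0, 0, 0, 0, 0, 0, -5, 0, 0, 0, 0, 0, -5, 0, 0, 0, 0, 0, -3, 0, 0, 0, 1, 4.8, 0, 0, 0, 0, 1, 4.8, 0, 0, 0, 0, 1, 4.8, 0, 0, 0, 0, 1, 4.8, 0, 0, 0, 0, 1, 4.8, 0, 0, 0, 0, 1, 4.8, 0, 0, 0, 0, 1, 4.8, 0, 0, 0, 0, 0, 4.8, 0, 0, 0, 0],
  "grip": 0.35,
  "force": 15
}}

```text
time_s: 5.45
tcp_pos: [0.4159, 0.1922, 0.3109]
orientation: [0.008, 1.0, 0.001, -0.0]
contact_force: [1.4, -0.3, 0.7]
width: 0.0563
finger_force: 0.0
```

>>> {"fn": "apply_moves", "kwargs": {
  "steps": [0, 0, 0, 0, 0, 8.3, 0, 0, 0, 0, -8.59, 0, 0, 0, 0, 0, -8.59, 0, 0, 0, 0, 0, -8.59, 0, 0, 0, 0, 0, -8.59, 0, 0, 0, 0, 0, 0, 0]
}}

```text
time_s: 6.05
tcp_pos: [0.4147, 0.1904, 0.3085]
orientation: [0.075, 0.952, -0.025, 0.296]
contact_force: [-0.3, -0.2, -0.6]
width: 0.0565
finger_force: 0.0
```

```bash
cat >> h.py <<'E'
c_,s_=np.cos(-.1632),np.sin(-.1632)
AX=np.array([-.5646*c_,-.5646*s_,.8253]); RY=np.array([-s_,c_,0])
RG=np.c_[np.cross(RY,-AX),RY,-AX]   # tool attitude for grasp
def goto(p,R=None):
    o=get_obs(); Rt=Rn.from_quat(o["orientation"]).as_matrix(); 
    print("tcp",o["tcp_pos"].round(4),"shift cm",((Rt.T@(np.array(p)-o["tcp_pos"]))*100).round(2), "turn deg" if R is not None else "", np.degrees(Rn.from_matrix(Rt.T@R).as_rotvec()).round(2) if R is not None else "")
def wpx(X):
    o=get_obs(); M=calibration("wrist"); m=M["mount"]; Rt=Rn.from_quat(o["orientation"]).as_matrix()
    p=m[:3,:3].T@(Rt.T@(np.array(X)-o["tcp_pos"])-m[:3,3]); return round(M["fx"]*p[0]/p[2]+M["cx"]),round(M["fy"]*p[1]/p[2]+M["cy"])
CAP={"o":np.array([.4772,.1834,.108]),"p":np.array([.4902,.2623,.108])}
E
python3 - <<'E'
from h import *
c=CAP["o"]; goto(c-.016*AX+.10*AX,RG); goto(c-.016*AX,RG)
E
```

```text
tcp [0.4147 0.1904 0.3085] shift cm [ 6.17  0.36 11.68] turn deg [0.06 0.19 0.37]
tcp [0.4147 0.1904 0.3085] shift cm [ 6.21  0.35 21.68] turn deg [0.06 0.19 0.37]
```

>>> {"fn": "apply_moves", "kwargs": {
  "steps": [3.1, 0.2, 0, 0, 0, 0, 3.1, 0.15, 0, 0, 0, 0.4, 0, 0, 4, 0, 0, 0, 0, 0, 4, 0, 0, 0, 0, 0, 0, 0, 0, 0, 0, 0, 0, 0, 0, 0]
}}

```text
time_s: 6.65
tcp_pos: [0.4121, 0.1939, 0.2094]
orientation: [0.081, 0.952, -0.023, 0.293]
contact_force: [-0.7, 0.3, 0.0]
width: 0.0566
finger_force: 0.0
```

```bash
python3 - <<'E'
from h import *
c=CAP["o"]; goto(c-.016*AX,RG)
print("cap top",[wpx(CAP[k]+.01*AX) for k in "op"])
cv2.imwrite("pics/w3.png",snapshot("wrist")[:,:,::-1])
E
```

```text
tcp [0.4121 0.1939 0.2094] shift cm [ 0.24  0.03 13.69] turn deg [-0.06 -0.15 -0.4 ]
cap top [(284, 210), (389, 209)]
```

View pics/w3.png

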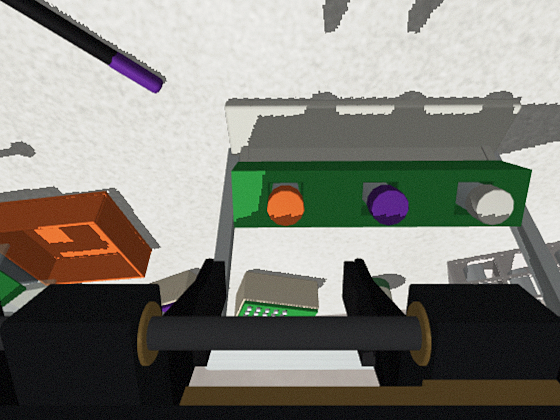

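The wrist view shows the orange cap at (286,205) and purple at (389,205), about 4 px above the prediction. That needs about +3 mm in tool x.

>>> {"fn": "apply_moves", "kwargs": {
  "steps": [0.5, 0.1, 3, 0, 0, -0.3, 0, 0, 4, 0, 0, 0, 0, 0, 3, 0, 0, 0, 0, 0, 2, 0, 0, 0, 0, 0, 1.6, 0, 0, 0, 0, 0, 0, 0, 0, 0]
}}

```text
time_s: 7.3
tcp_pos: [0.4845, 0.1835, 0.0944]
orientation: [0.079, 0.952, -0.024, 0.294]
contact_force: [-0.1, 0.8, 0.4]
width: 0.0561
finger_force: 0.0
```

>>> {"fn": "apply_moves", "kwargs": {
  "steps": [0, 0, 0, 0, 0, 0, 0, 0, 0, 0, 0, 0, 0, 0, 0, 0, 0, 0, 0, 0, 0, 0, 0, 0],
  "grip": 1,
  "force": 15
}}

```text
time_s: 7.7
tcp_pos: [0.484, 0.184, 0.0952]
orientation: [0.078, 0.952, -0.023, 0.295]
contact_force: [0.3, 0.5, -0.8]
width: 0.0323
finger_force: 0.0
```

>>> {"fn": "apply_moves", "kwargs": {
  "steps": [0, 0, 0, 0, 0, 0, 0, 0, 0, 0, 0, 0, 0, 0, 0, 0, 0, 0]
}}

```text
time_s: 8.0
tcp_pos: [0.4841, 0.1838, 0.095]
orientation: [0.078, 0.952, -0.023, 0.295]
contact_force: [-3.6, -0.6, 7.7]
width: 0.0284
finger_force: 15.0
```

>>> {"fn": "apply_moves", "kwargs": {
  "steps": [0, 0, -1, 0, 0, 0, 0, 0, -2, 0, 0, 0, 0, 0, -3, 0, 0, 0, 0, 0, -3, 0, 0, 0, 0, 0, -2, 0, 0, 0, 0, 0, 0, 0, 0, 0]
}}

```text
time_s: 8.6
tcp_pos: [0.4222, 0.195, 0.1879]
orientation: [0.078, 0.952, -0.022, 0.296]
contact_force: [-0.2, 0.4, -0.7]
width: 0.0285
finger_force: 15.0
```

```bash
python3 - <<'E'
from h import *
w=snapshot("wrist")[:,:,::-1]; cv2.imwrite("pics/w4.png",w[150:330,100:500])
c,s=np.cos(-.018),np.sin(-.018); RC=np.c_[[-c,-s,0],[-s,c,0],[0,0,-1]]
goto([.6045,-.2419,.35],RC)
E
```

```text
tcp [0.4225 0.1942 0.1864] shift cm [-29.95 -40.05   0.54] turn deg [-2.31 34.38 -8.07]
```

View pics/w4.png

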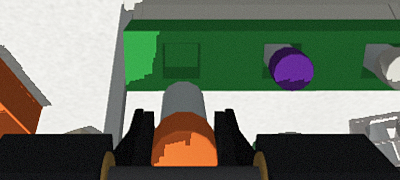

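The orange tube is held by the cap and clear of its pocket. Purple and white are still seated.

>>> {"fn": "apply_moves", "kwargs": {
  "steps": [0, 0, -4, 0, 0, 0, 0, 0, -4, 0, 0, 0, 0, 0, -4, -0.46, 6.88, -1.61, 0, 0, -3, -0.46, 6.88, -1.61, 0, 0, 0, -0.46, 6.88, -1.61, 0, 0, 0, -0.46, 6.88, -1.61, 0, 0, 0, -0.46, 6.88, -1.61, 0, 0, 0, 0, 0, 0]
}}

```text
time_s: 9.45
tcp_pos: [0.3441, 0.2052, 0.3094]
orientation: [0.012, 1.0, -0.002, -0.003]
contact_force: [-0.3, 0.0, -1.5]
width: 0.0287
finger_force: 15.0
```

```bash
cat >> h.py <<'E'
c,s=np.cos(-.018),np.sin(-.018); RC=np.c_[[-c,-s,0],[-s,c,0],[0,0,-1]]
E
python3 - <<'E'
from h import *
goto([.6045,-.2419,.33],RC)
E
```

```text
tcp [0.3441 0.2052 0.3094] shift cm [-27.09 -44.09  -2.07] turn deg [-0.23 -0.39 -0.33]
```

>>> {"fn": "apply_moves", "kwargs": {
  "steps": [-2.46, -4, -0.3, 0, 0, 0, -2.46, -4, -0.3, 0, 0, 0, -2.46, -4, -0.3, 0, 0, 0, -2.46, -4, -0.3, 0, 0, 0, -2.46, -4, -0.3, 0, 0, 0, -2.46, -4, -0.3, 0, 0, 0, -2.46, -4, -0.2, 0, 0, 0, -2.46, -4, 0, 0, 0, 0, -2.46, -4, 0, 0, 0, 0, -2.46, -4, 0, 0, 0, 0, -2.46, -4, 0, 0, 0, 0, 0, 0, 0, 0, 0, 0]
}}

```text
time_s: 10.65
tcp_pos: [0.6034, -0.2451, 0.3265]
orientation: [0.014, 1.0, -0.003, -0.005]
contact_force: [0.2, 0.0, -1.1]
width: 0.0285
finger_force: 15.0
```

```bash
python3 - <<'E'
from h import *
goto([.6045,-.2419,.255],RC)
cv2.imwrite("pics/t2.png",cv2.resize(snapshot("top")[120:250,280:460,::-1],(720,520)))
E
```

```text
tcp [ 0.6034 -0.2451  0.3265] shift cm [-0.16  0.37  7.15] turn deg [-0.37 -0.52 -0.61]
```

>>> {"fn": "apply_moves", "kwargs": {
  "steps": [-0.1, 0.4, 3, 0, 0, 0, 0, 0, 3, 0, 0, 0, 0, 0, 1.6, 0, 0, 0, 0, 0, 0, 0, 0, 0]
}}

```text
time_s: 11.1
tcp_pos: [0.604, -0.2325, 0.2527]
orientation: [0.009, 1.0, -0.0, -0.003]
contact_force: [-0.0, -0.5, -0.4]
width: 0.0286
finger_force: 15.0
```

>>> {"fn": "apply_moves", "kwargs": {
  "steps": [0, 0, 0, 0, 0, 0, 0, 0, 0, 0, 0, 0, 0, 0, 0, 0, 0, 0, 0, 0, 0, 0, 0, 0, 0, 0, 0, 0, 0, 0],
  "grip": 0.35
}}

```text
time_s: 11.6
tcp_pos: [0.6052, -0.235, 0.2557]
orientation: [0.01, 1.0, -0.001, -0.001]
contact_force: [0.1, -0.3, -0.3]
width: 0.0547
finger_force: 0.0
```

>>> {"fn": "apply_moves", "kwargs": {
  "steps": [0, 0, -4, 0, 0, 0, 0, 0, -4, 0, 0, 0, 0, -3, 0, 0, 0, 0, 5, 0, 0, 0, 0, 0, 5, 0, 0, 0, 0, 0, 3, 0, 0, 0, 0, 0, 0, 0, 0, 0, 0, 0, 0, 0, 0, 0, 0, 0]
}}

```text
time_s: 12.4
tcp_pos: [0.4746, -0.262, 0.3362]
orientation: [0.01, 1.0, -0.0, 0.0]
contact_force: [1.1, 1.8, -0.0]
width: 0.0564
finger_force: 0.0
```

```bash
python3 - <<'E'
from h import *
print(get_obs()["tcp_pos"],[(t,ballpx(t)) for t in (.6,.7,.8)],ballseen())
cv2.imwrite("pics/w5.png",snapshot("wrist")[:,:,::-1])
E
```

```text
[ 0.47462535 -0.26197438  0.33615044] [(0.6, (389, 210)), (0.7, (398, 207)), (0.8, (405, 205))] (np.int64(398), np.int64(419), np.int64(193), np.int64(214), 314)
```

View pics/w5.png

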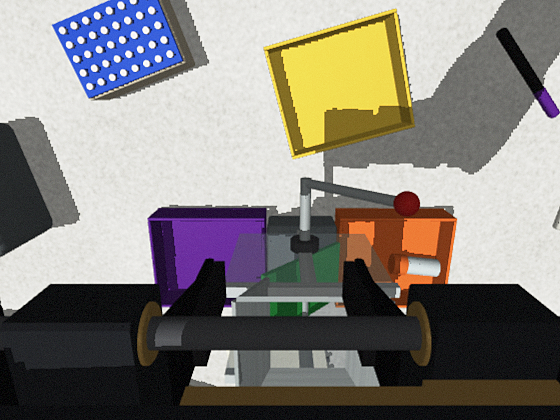

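The orange tube lies in the orange tray at (418,266), and the ball at (408,204) confirms the lever at +0.8. Next the lever goes to −y.

>>> {"fn": "apply_moves", "kwargs": {
  "steps": [-0.3, 5, 0, 0, 0, 0, -0.3, 5, 0, 0, 0, 0, 0, 5, 0, 0, 0, 0, 0, 0.2, 4, 0, 0, 0, 0, 0, 4, 0, 0, 0, 0, 0, 4, 0, 0, 0, 0, 0, 3.5, 0, 0, 0, 0, 0, 0, 0, 0, 0],
  "grip": 1
}}

```text
time_s: 13.3
tcp_pos: [0.4812, -0.1103, 0.1764]
orientation: [0.01, 1.0, -0.002, -0.005]
contact_force: [0.1, 0.0, 0.4]
width: 0.0033
finger_force: 0.0
```

```bash
python3 - <<'E'
from h import *
goto([.481,-.295,.181],RC)
E
```

```text
tcp [ 0.4812 -0.1103  0.1764] shift cm [ -0.33 -18.46  -0.4 ] turn deg [-0.22 -0.54 -0.08]
```

>>> {"fn": "apply_moves", "kwargs": {
  "steps": [0, -2, -0.4, 0, 0, 0, -0.1, -2, 0, 0, 0, 0, 0, -2, 0, 0, 0, 0, -0.1, -2, 0, 0, 0, 0, 0, -2, 0, 0, 0, 0, -0.1, -2, 0, 0, 0, 0, 0, -2, 0, 0, 0, 0, 0, -2, 0, 0, 0, 0, 0, -2, 0, 0, 0, 0, 0, -0.4, 0, 0, 0, 0, 0, 0, 0, 0, 0, 0]
}}

```text
time_s: 14.4
tcp_pos: [0.4833, -0.2953, 0.1856]
orientation: [0.01, 1.0, -0.002, -0.001]
contact_force: [-0.4, 0.8, -0.1]
width: 0.0005
finger_force: 0.0
```

>>> {"fn": "apply_moves", "kwargs": {
  "steps": [0, -0.7, 0, 0, 0, 0, 0, 0, 0, 0, 0, 0]
}}

```text
time_s: 14.6
tcp_pos: [0.4832, -0.3009, 0.1846]
orientation: [0.009, 1.0, -0.0, -0.001]
contact_force: [2.1, 2.6, 0.1]
width: 0.0002
finger_force: 1.4
```

```bash
python3 - <<'E'
from h import *
print([(t,ballpx(t)) for t in (-.6,-.7,-.8)],ballseen())
E
```

```text
[(-0.6, (274, 292)), (-0.7, (254, 284)), (-0.8, (238, 276))] (np.int64(219), np.int64(545), np.int64(244), np.int64(283), 836)
```

>>> {"fn": "apply_moves", "kwargs": {
  "steps": [0, -0.5, 0, 0, 0, 0, 0, 0, 0, 0, 0, 0]
}}

```text
time_s: 14.85
tcp_pos: [0.4832, -0.3024, 0.1839]
orientation: [0.008, 1.0, 0.002, -0.002]
contact_force: [0.3, 16.3, 2.0]
width: 0.0002
finger_force: 8.0
```

The 16 N reading means the lever is on its −y stop. Now I'll go for the purple tube.

>>> {"fn": "apply_moves", "kwargs": {
  "steps": [0, 2, 0, 0, 0, 0, 0, 0, -5, 0, 0, 0, 0, 0, -5, 0, 0, 0, 0, 0, -3, 0, 0, 0, 0.8, 4.8, 0, 0, 0, 0, 0.8, 4.8, 0, 0, 0, 0, 0.8, 4.8, 0, 0, 0, 0, 0.8, 4.8, 0, 0, 0, 0, 0.8, 4.8, 0, 0, 0, 0, 0.8, 4.8, 0, 0, 0, 0, 0.8, 4.8, 0, 0, 0, 0, 0.8, 4.8, 0, 0, 0, 0],
  "grip": 0.35
}}

```text
time_s: 16.05
tcp_pos: [0.4262, 0.1, 0.3144]
orientation: [0.01, 1.0, -0.001, -0.0]
contact_force: [1.2, -0.3, -0.5]
width: 0.0566
finger_force: 0.0
```

>>> {"fn": "apply_moves", "kwargs": {
  "steps": [0.8, 4.8, 0, 0, 0, 0, 0.8, 4.8, 0, 0, 0, 0, 0.8, 4.8, 0, 0, 0, 0, 0, 2.5, 0, 0, 0, 0, 0, 0, 0, 0, 0, 8.3, 0, 0, 0, 0, -8.59, 0, 0, 0, 0, 0, -8.59, 0, 0, 0, 0, 0, -8.59, 0, 0, 0, 0, 0, -8.59, 0, 0, 0, 0, 0, 0, 0]
}}

```text
time_s: 17.05
tcp_pos: [0.4036, 0.2688, 0.3126]
orientation: [0.075, 0.952, -0.025, 0.296]
contact_force: [-0.4, -1.1, -1.0]
width: 0.0569
finger_force: 0.0
```

```bash
python3 - <<'E'
from h import *
p=np.array([.497,.263,.095]); goto(p+.13*AX,RG); goto(p,RG)
E
```

```text
tcp [0.4036 0.2688 0.3126] shift cm [ 4.64  0.98 10.2 ] turn deg [-0.04  0.2   0.33]
tcp [0.4036 0.2688 0.3126] shift cm [ 4.68  0.99 23.2 ] turn deg [-0.04  0.2   0.33]
```

>>> {"fn": "apply_moves", "kwargs": {
  "steps": [2.4, 0.5, 0, 0, 0, 0.3, 2.3, 0.5, 0, 0, 0, 0, 0, 0, 4, 0, 0, 0, 0, 0, 4, 0, 0, 0, 0, 0, 2, 0, 0, 0, 0, 0, 0, 0, 0, 0]
}}

```text
time_s: 17.65
tcp_pos: [0.4258, 0.2727, 0.2026]
orientation: [0.082, 0.952, -0.027, 0.292]
contact_force: [-0.7, 0.4, 0.6]
width: 0.0566
finger_force: 0.0
```

```bash
python3 - <<'E'
from h import *
p=np.array([.497,.263,.095]); goto(p,RG)
print("pred",wpx(p+.026*AX))
w=snapshot("wrist"); h=cv2.cvtColor(w,cv2.COLOR_RGB2HSV); k=(cv2.inRange(h,(125,80,20),(155,255,255)))
n,l,st,ce=cv2.connectedComponentsWithStats(k); print([(st[i].tolist(),ce[i].round().tolist()) for i in range(1,n) if st[i,4]>100])
E
```

```text
tcp [0.4258 0.2727 0.2026] shift cm [ 0.09  0.29 12.94] turn deg [-0.43 -0.25 -0.36]
pred (287, 214)
[([9, 56, 62, 42, 1036], [39.0, 77.0]), ([268, 192, 37, 41, 1211], [286.0, 212.0])]
```

The purple cap is at (286,212), against a predicted (287,214). It's aligned, so I'll approach.

>>> {"fn": "apply_moves", "kwargs": {
  "steps": [0.2, 0.1, 4, 0, 0, -0.3, 0, 0, 4, 0, 0, 0, 0, 0, 3, 0, 0, 0, 0, 0, 1.9, 0, 0, 0, 0, 0, 0, 0, 0, 0, 0, 0, 0, 0, 0, 0]
}}

```text
time_s: 18.3
tcp_pos: [0.4952, 0.2651, 0.0984]
orientation: [0.078, 0.952, -0.025, 0.294]
contact_force: [-0.7, 1.4, -0.6]
width: 0.0565
finger_force: 0.0
```

>>> {"fn": "apply_moves", "kwargs": {
  "steps": [0, 0, 0, 0, 0, 0, 0, 0, 0, 0, 0, 0, 0, 0, 0, 0, 0, 0, 0, 0, 0, 0, 0, 0, 0, 0, 0, 0, 0, 0, 0, 0, 0, 0, 0, 0, 0, 0, 0, 0, 0, 0],
  "grip": 1,
  "force": 15
}}

```text
time_s: 19.0
tcp_pos: [0.495, 0.2643, 0.0971]
orientation: [0.078, 0.952, -0.025, 0.294]
contact_force: [-2.8, -0.2, 4.2]
width: 0.0289
finger_force: 15.0
```

>>> {"fn": "apply_moves", "kwargs": {
  "steps": [0, 0, -1, 0, 0, 0, 0, 0, -2, 0, 0, 0, 0, 0, -3, 0, 0, 0, 0, 0, -4, 0, 0, 0, 0, 0, -4, 0, 0, 0, 0, 0, -4, 0, 0, 0, 0, 0, -4, -0.46, 6.88, -1.61, 0, 0, -4, -0.46, 6.88, -1.61, 0, 0, 0, -0.46, 6.88, -1.61, 0, 0, 0, -0.46, 6.88, -1.61, 0, 0, 0, -0.46, 6.88, -1.61, 0, 0, 0, 0, 0, 0]
}}

```text
time_s: 20.2
tcp_pos: [0.3561, 0.2865, 0.3142]
orientation: [0.012, 1.0, -0.002, -0.004]
contact_force: [-0.1, 1.0, -0.4]
width: 0.0287
finger_force: 15.0
```

```bash
python3 - <<'E'
from h import *
goto([.6045,-.2419,.33],RC)
E
```

```text
tcp [0.3561 0.2865 0.3142] shift cm [-26.06 -52.24  -1.53] turn deg [-0.27 -0.44 -0.32]
```

>>> {"fn": "apply_moves", "kwargs": {
  "steps": [-2, -4, -0.3, 0, 0, 0, -2, -4, -0.3, 0, 0, 0, -2, -4, -0.3, 0, 0, 0, -2, -4, -0.3, 0, 0, 0, -2, -4, -0.3, 0, 0, 0, -2, -4, 0, 0, 0, 0, -2, -4, 0, 0, 0, 0, -2, -4, 0, 0, 0, 0, -2, -4, 0, 0, 0, 0, -2, -4, 0, 0, 0, 0, -2, -4, 0, 0, 0, 0, -2, -4, 0, 0, 0, 0]
}}

```text
time_s: 21.4
tcp_pos: [0.5853, -0.1972, 0.3304]
orientation: [0.009, 1.0, -0.002, -0.002]
contact_force: [1.0, 1.2, 0.7]
width: 0.0284
finger_force: 15.0
```

>>> {"fn": "apply_moves", "kwargs": {
  "steps": [-2, -4, 0, 0, 0, 0, 0, 0, 0, 0, 0, 0, 0, 0, 0, 0, 0, 0]
}}

```text
time_s: 21.7
tcp_pos: [0.6035, -0.2379, 0.3298]
orientation: [0.011, 1.0, -0.002, -0.003]
contact_force: [-0.5, 0.8, -1.0]
width: 0.0282
finger_force: 15.0
```

```bash
python3 - <<'E'
from h import *
goto([.6045,-.2419,.253],RC)
E
```

```text
tcp [ 0.6035 -0.2379  0.3298] shift cm [-0.15 -0.36  7.68] turn deg [-0.27 -0.32 -0.27]
```

>>> {"fn": "apply_moves", "kwargs": {
  "steps": [-0.1, -0.4, 3, 0, 0, 0, 0, 0, 3, 0, 0, 0, 0, 0, 1.6, 0, 0, 0, 0, 0, 0, 0, 0, 0, 0, 0, 0, 0, 0, 0]
}}

```text
time_s: 22.2
tcp_pos: [0.605, -0.2401, 0.2559]
orientation: [0.009, 1.0, -0.002, -0.001]
contact_force: [-0.3, -0.5, 0.3]
width: 0.0286
finger_force: 15.0
```

>>> {"fn": "apply_moves", "kwargs": {
  "steps": [0, 0, 0, 0, 0, 0, 0, 0, 0, 0, 0, 0, 0, 0, 0, 0, 0, 0, 0, 0, 0, 0, 0, 0, 0, 0, 0, 0, 0, 0],
  "grip": 0.35
}}

```text
time_s: 22.7
tcp_pos: [0.6046, -0.242, 0.2548]
orientation: [0.01, 1.0, -0.002, -0.002]
contact_force: [-0.9, -0.2, 0.2]
width: 0.0547
finger_force: 0.0
```

>>> {"fn": "apply_moves", "kwargs": {
  "steps": [0, 0, -4, 0, 0, 0, 0, 0, -4, 0, 0, 0, 0, 0, -2, 0, 0, 0, 5, 0, 0, 0, 0, 0, 5, 0, 0, 0, 0, 0, 3, 0, 0, 0, 0, 0, 0, 0, 0, 0, 0, 0, 0, 0, 0, 0, 0, 0, 0, 0, 0, 0, 0, 0]
}}

```text
time_s: 23.6
tcp_pos: [0.4758, -0.2383, 0.3552]
orientation: [0.01, 1.0, -0.003, -0.002]
contact_force: [0.3, 0.7, 0.1]
width: 0.0562
finger_force: 0.0
```

```bash
python3 - <<'E'
from h import *
cv2.imwrite("pics/w6.png",snapshot("wrist")[:,:,::-1])
E
```

```text
(no output)
```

View pics/w6.png

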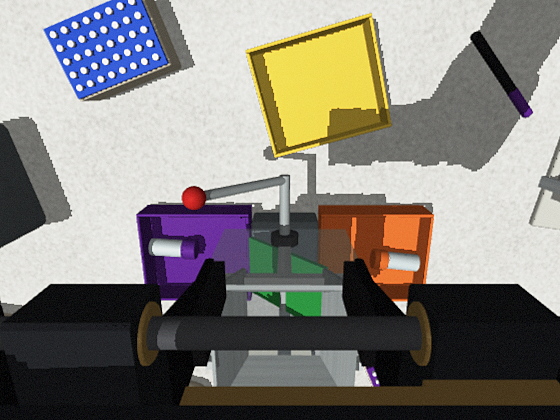

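The purple tube is in the purple tray at (175,248), the orange one is in the orange tray at (396,262), and the arm is clear of everything.

```bash
python3 -c "
from station import *
print(close_job())"
```

```text
the job is handed in; nothing more can be done
None
```

I sent the orange tube into the orange tray and then the purple tube into the purple tray, left the white one in the rack, and handed the job in at about 24 s; no verdict was returned.

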